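Lock the strap embosser and chock its spare rolls

ROBOT

A 6-joint arm with a two-finger parallel gripper is mounted at the origin on the work surface. World frame = base frame: x ahead of the robot, y to its left, z up, the work surface at z = 0. Lengths are in mm, angles in degrees, forces in N, time in s.
With the tool pointing down it reaches from about 300 to 850 mm from the base axis. Payload 4.2 kg.
Tool frame: the origin (TCP) lies midway between the tips of the shut fingers; the grasp point (between the pads) lies 19 mm behind it (env.grip_depth is the distance from the TCP to the grasp point, in mm); z points along the fingers, y is the line along which they close (so a half turn about z gives the same grasp; the last joint's range is limited). The gripper opens to 91 mm and grips with 3 to 60 N. Pads are 32 mm wide; open, the fingers measure 118 mm over their backs; the gripper's body (76 mm by 178 mm) begins 60 mm behind the grasp point.
Start: joints at [-69.5, 18.312, 89.639, -0, 72.044, -1.146], TCP at [212.108, -534.465, 213.976] pointing down, gripper open.
Joint ranges: [-177.97, 177.97], [-48.28, 115.42], [12.27, 149.76], [-77.06, 257.06], [2.81, 150.46], [-146.56, 146.56]. Speed limits (degrees/s): [147.25, 147.25, 180, 180, 180, 180].

INTERFACE

Orientations are given as [roll, pitch, yaw] about the fixed x, y, z axes, in that order (R = Rz(yaw) Ry(pitch) Rx(roll)).
In Python, from workcell import env, eyes gives the robot as it stands.
- The arm moves only by the tool send_rows, never from a script. Its argument "motion" is a list of rows, each a list of 7 numbers: the shift along the world's x, y, z normalised to -1 to 1, where 1 is 0.5 m, then the turn, a rotation vector about the world's x, y, z normalised to -1 to 1, where 1 is 60 degrees, then the opening, from -1 (shut) to 1 (fully open). A call has 1 to 20 rows; each row is the pose to reach, as a shift and turn from the pose commanded when the call began; what a row does not reach only later rows make up. A row lasts 1/8 s, in which the tool goes at most 62.5 mm and 10.7 degrees, less where a joint would pass 70% of its speed; a pose out of reach is approached as far as the arm can. A call with a number of a shift or a turn outside -1 to 1 is refused whole. A call with a gripper value outside its range is refused whole. The fingers move at their own pace and stop on an object; "squeeze" is the grip in N (left out, the last holds). Time passes only in rows, so rows that repeat a pose let the fingers close. It gives the time, the measured TCP pose, the force, the opening and the grip force at its end, in the units of the state.
- env.state(): the state, without advancing time (a new reading comes with each control period).
- eyes.grab_frame(name): name is "side" or "top"; returns a dict with "pixels" (400x640x3 uint8, red, green, blue), "depth" (400x640 float32, mm along the optical axis (not along the pixel's ray), 0 where there is no reading), "fx", "fy", "cx", "cy" (pixels), "R" (3x3) and "t" (3): a world point X has camera coordinates R X + t. Camera axes: x right, y down, z forward; pixel columns grow to the right and rows downward; lengths in mm; the calibration is good to about 2 mm. A picture is of the moment at which its call begins.
- env.job_done(): hands the job in; it is judged then, once.
The state is a dict: "time_s": time; "qpos": joint angles; "qvel": joint speeds; "effort": joint torques, N m; "ee_pos": TCP position; "ee_rot": TCP orientation; "force": force on the tool from outside, world axes, zero at the start; "torque": the same for the moment, N m; "gripper_width": finger opening in mm; "gripper_force": force on a finger pad.
Only numpy, scipy, OpenCV 4.12 (cv2) and the standard library are available. Lean on these libraries where they do the work, as an engineer would, in place of code of your own. Each camera call takes 0.05 s, during which the arm holds its last target. There are 200 camera calls.

TASK

Lock the strap embosser first: take the steel lock pin from its wooden stand, put it into the hole on top of the bearing block and turn the lever until the shaft's hidden cross-hole comes under it, then push the pin fully home. After that lay all the loose spare rolls side by side across the plywood board, wholly on it, in one tight row from the end stop, without gaps, and set the grey rubber wedge chock snugly against the last roll, sloping face towards the row, so that the row cannot roll apart. Leave the jar, the thread cone and the mallet where they are.

Things in the scene. Friction and masses are not known exactly. Their poses are not given: they have to be found in the camera images.
- machine: hand strap embosser, fixed. Origin: bench level straight below the pin hole; z up. Blue bearing block 80 (x) x 70 (y) mm, flat top 95 mm up with 4 mm bolt heads at its corners. The shaft runs along the machine's y, 45 mm up; lever on the -y side, brass roll and end cheek (to y = +130 mm, 95 mm high) on the +y side
- bore (a point): centre of the mouth of the round vertical pin hole in the block's top, 95 mm up. Hole 13.4 mm wide through a 28 mm plate; the shaft (40 mm thick) lies 30 mm below the mouth. A pin set in the hole first stands on the shaft, tip 65 mm above the bench; when the shaft's 15.6 mm wide cross-hole comes upright under it (within 0.08 rad), the pin drops by its own weight, usually all the way
- pivot (a point): point on the shaft's axis, 45 mm above the bench, level along the shaft with the middle of the lever's handle, which circles about it. The cross-hole lines up at an unknown lever angle, new at every start, between 0.25 rad on the -x side of upright and 0.7 rad on the +x side (machine axes)
- lever_grip (a point): middle of the lever's handle: pale wooden round bar 22 mm thick, 66 mm long, parallel to the machine's y, 130 mm from the shaft's axis, free on its outer side. The lever swings 0.88 rad to either side (+x, -x) of upright; it starts leaning 0.6 to 0.85 rad to -x. Friction of about 0.45 N m (3.5 N at the handle); it stays where it is left
- stand: wooden stand block 60 x 60 x 50 mm, fixed, with a vertical hole 40 mm deep in the middle of its top in which the pin is parked. Origin: centre of its underside
- pin: steel lock pin, upright in the stand at the start: shank 12 mm in diameter and 75 mm long with an eased foot, under a round head 22 mm in diameter and 26 mm tall; 140 g. Origin at the tip of the foot, z along the pin towards the head. Fully home, the head sits on the block's top and the tip is 20 mm above the bench
- board: plywood board 90 (x) x 300 (y) x 10 mm, fixed flat on the bench; a wooden stop 10 mm thick and 30 mm high across its +y end, inner face at y = +140 mm. A 10 mm high lip at the -y end. Origin: centre of the underside. Rolls lie lengthwise along the board's x, on its centre line, the row growing from the stop to -y: first roll's centre at y = +118 mm, 32 mm above the bench, the next 44 mm apart
- chock: light grey rubber wedge 70 (x) x 55 (y) x 30 mm, 260 g, with an upright grip block 20 (x) x 26 (y) x 38 mm on top (centred at y = -10 mm, top 68 mm above the underside). Origin: centre of its underside, z up. Its 60-degree sloping face looks to its own +y. Against a roll, its toe is about 13 mm (plan) from the roll's centre. About 2 N slides it
- chock_toe (a point): middle of the lower front edge of the chock's sloping face, 27.5 mm along +y from its origin
- rails: two fixed aluminium straightedge rails on the mat, each 165 (x) x 8 (y) x 25 mm high, their middles 201 mm to the +y and -y side of the origin, which is midway between them on the bench: the rolls start between them, and a knocked roll fetches up against them
- eyelet_jar: bystander: closed round jar, 60 mm wide and 75 mm tall
- thread_cone: bystander: red cone of thread, 64 mm wide, 95 mm tall
- mallet: bystander: hammer lying on the mat
- roll0: an aluminium embossing roll with shallow bands, solid cylinder 44 mm in diameter and 62 mm long, about 240 g, lying on its side (lacquered: it rolls when pushed with about 0.7 N and soon stops) on the mat at the start. Its own x axis runs along the roll and the origin is at its centre (the y and z axes turn as it rolls). 2 to 4 of the rolls are present, the others are None
- roll1: an aluminium embossing roll with shallow bands, solid cylinder 44 mm in diameter and 62 mm long, about 240 g, lying on its side (lacquered: it rolls when pushed with about 0.7 N and soon stops) on the mat at the start. Its own x axis runs along the roll and the origin is at its centre (the y and z axes turn as it rolls). 2 to 4 of the rolls are present, the others are None
- roll2: an aluminium embossing roll with shallow bands, solid cylinder 44 mm in diameter and 62 mm long, about 240 g, lying on its side (lacquered: it rolls when pushed with about 0.7 N and soon stops) on the mat at the start. Its own x axis runs along the roll and the origin is at its centre (the y and z axes turn as it rolls). 2 to 4 of the rolls are present, the others are None
- roll3: an aluminium embossing roll with shallow bands, solid cylinder 44 mm in diameter and 62 mm long, about 240 g, lying on its side (lacquered: it rolls when pushed with about 0.7 N and soon stops) on the mat at the start. Its own x axis runs along the roll and the origin is at its centre (the y and z axes turn as it rolls). 2 to 4 of the rolls are present, the others are None
Things that resemble listed ones, but are neither listed nor needed, are in the scene too. What is shaped like the pin but yellow is not meant. Leave any turquoise look-alike of the roll2 alone.

How it is judged:
By the outcome, as a careful person would: the job done as asked, in the order asked, and still so for the second after the job is handed in, with the robot touching nothing.
Of roll0, roll1, roll2, roll3 only 2 to 4 are there at a start; the rules pass over those that are not, and their reading is None.
At some moment in a run one of roll0, roll1, roll2, roll3, chock may be knocked a few centimetres aside while the robot is not near it.
It also fails if it takes over 210 s, if anything falls off the work surface, if the arm or the gripper's body presses on something with over 40 N, if the wrist force passes 120 N, or if a joint passes its speed limit or range.

## Working session

There is one attempt and no reset: what is moved stays moved. The work goes in short steps, Python scripts to look and compute and a tool call to move; the robot and the scene stay as the last step left them, time stands still between calls to the robot, and variables do not carry over. Pictures are saved under pics/ and viewed, at most 14 in all, crops included, and the job is handed in when it is done.

Besides the shell and the picture viewer there is one more tool, called after "Request:" as name(argument=value, ...), one argument or row to a line, values as JSON. send_rows: Moves the arm, as the interface text tells. Its arguments: {"type":"object","properties":{"motion":{"type":"array"},"squeeze":{"type":"number"}},"required":["motion"]}

```bash
mkdir -p pics; ls; cat > h.py <<'E'
import numpy as np, cv2
from workcell import env, eyes
def grab(n):
    f=eyes.grab_frame(n); 
    d=f["depth"].astype(float); v,u=np.mgrid[0:400,0:640]
    P=np.stack([(u-f["cx"])/f["fx"]*d,(v-f["cy"])/f["fy"]*d,d],-1)
    R=np.array(f["R"]);t=np.array(f["t"])
    f["W"]=(P-t)@R; f["W"][d==0]=np.nan
    return f
def save(f,name,crop=None,s=1):
    im=f["pixels"][...,::-1]
    if crop: a,b,c,d=crop; im=im[b:d,a:c]
    im=cv2.resize(im,None,fx=s,fy=s,interpolation=cv2.INTER_CUBIC)
    cv2.imwrite("pics/"+name+".png",im)
E
python3 - <<'E'
from h import *
for n in("top","side"):
    f=grab(n); save(f,n+"1",s=1.25); np.savez(n+"1.npz",W=f["W"],p=f["pixels"])
    print(n,f["fx"],f["cx"],f["cy"],np.round(-np.array(f["R"]).T@np.array(f["t"])),np.round(f["R"],2).tolist())
print(env.state())
E
```

```text
pics
top 392.66956168183293 326.67861358740106 201.90844549344186 [ 510.  -51. 1326.] [[-0.0, -1.0, 0.01], [-1.0, 0.0, -0.05], [0.05, -0.01, -1.0]]
side 363.6924670175233 321.07145007970666 197.94006440913867 [551. 596. 677.] [[-1.0, -0.06, 0.02], [-0.06, 0.63, -0.78], [0.03, -0.77, -0.63]]
{'time_s': 0.1, 'qpos': array([-6.94986376e+01,  1.83488561e+01,  8.96992338e+01, -1.35739740e-03,
        7.20453042e+01, -1.14743254e+00]), 'qvel': array([ 0.11282521, -0.11162473, -0.23451868, -0.01289263, -0.01279341,
       -0.03148313]), 'effort': array([ 3.45163198e-04, -4.13332915e+01, -2.32509166e+01,  7.28741800e-02,
        4.22007695e-02, -5.51675953e-05]), 'ee_pos': array([ 211.946116  , -534.02054961,  213.19679986]), 'ee_rot': array([-1.79906599e+02, -5.79877810e-04,  2.16492140e+01]), 'force': array([ 1.02231356,  0.79499189, -0.09135083]), 'torque': array([-0.02303692,  0.00429025,  0.02034891]), 'gripper_force': 0.0, 'gripper_width': 91.26776443365064}
```

View pics/top1.png

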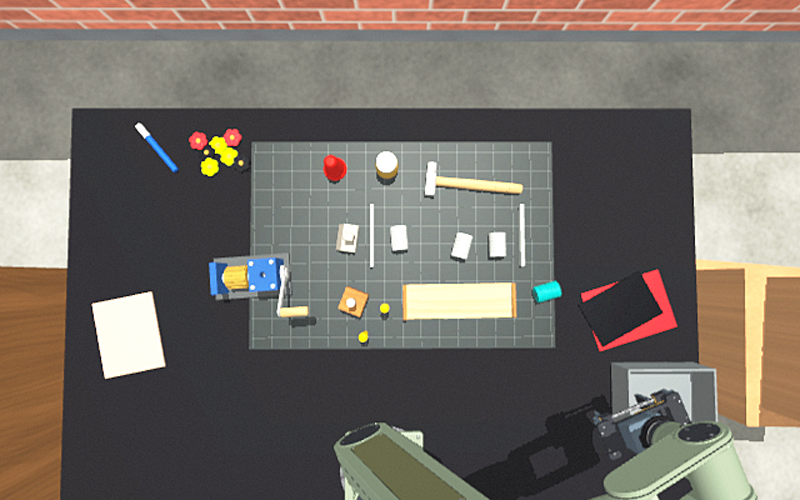

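View pics/side1.png

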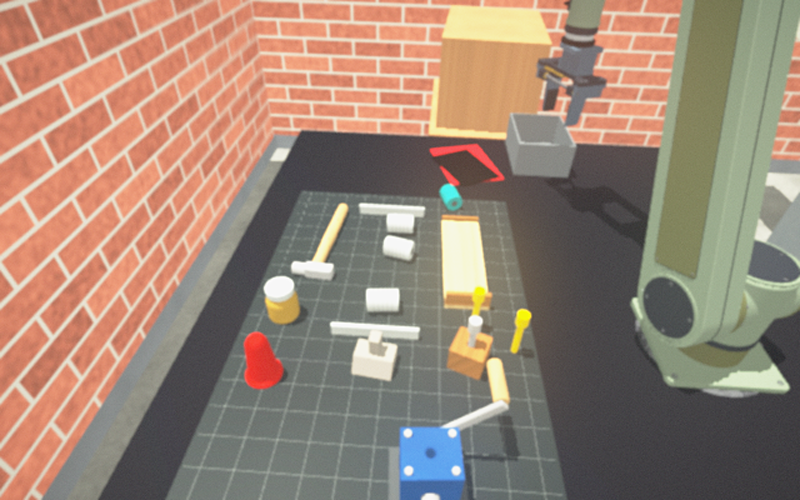

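The top view (1.25x) shows the machine with its bore near (262,274), the lever handle at (293,312), the pin at (351,302), the chock at (347,237), three rolls at (399,238), (461,246) and (497,245), and the board at (404–516, 300). The yellow pins and the turquoise roll are decoys. Next I'll measure these.

```bash
cat > meas.py <<'E'
from h import *
import sys
def blob(W,box,zlo,zhi):
    m=(W[...,0]>box[0])&(W[...,0]<box[1])&(W[...,1]>box[2])&(W[...,1]<box[3])&(W[...,2]>zlo)&(W[...,2]<zhi)
    return W[m],m
def rect(P):
    (c,s,a)=cv2.minAreaRect(P[:,:2].astype(np.float32)); return np.round(c,1),np.round(s,1),round(a,1),len(P),np.round(np.median(P[:,2]),1)
E
python3 - <<'E'
from meas import *
T=np.load("top1.npz")["W"];S=np.load("side1.npz")["W"]
def at(x,y): return np.round(T[int(y/1.25),int(x/1.25)],0)
for n,p in dict(bore=(262,274),grip=(293,312),pin=(351,302),chock=(347,237),r0=(399,238),r1=(461,246),r2=(497,245),bl=(405,300),bc=(460,300),br=(515,300),rail1=(372,240),rail2=(522,240),mat=(430,270)).items(): print(n,at(*p))
for n,W in(("T",T),("S",S)):
    np.set_printoptions(suppress=True)
    print(n)
    def go(l,px,r,zl,zh):
        c=at(*px); P,_=blob(W,(c[0]-r[0],c[0]+r[0],c[1]-r[1],c[1]+r[1]),zl,zh)
        if len(P)>5: print(l,rect(P))
    go("boardflat",(460,300),(70,185),6,14)
    go("endL",(405,300),(70,25),15,40); go("endR",(515,300),(70,25),15,40)
    for i,p in enumerate([(399,238),(461,246),(497,245)]): go("roll%d"%i,p,(50,38),15,60)
    go("chocktop",(347,237),(50,50),55,80); go("chockall",(347,237),(50,50),12,80); go("chock30",(347,237),(60,50),20,40)
    go("pinhead",(351,302),(30,30),80,150); go("standtop",(351,302),(60,60),42,58)
    go("rail1",(372,240),(120,20),15,40);go("rail2",(522,240),(120,20),15,40)
    go("grip",(293,312),(40,60),90,200)
    go("blocktop",(262,274),(60,45),88,97); go("bolts",(262,274),(60,45),97,110)
E
```

```text
bore [518. 306.  74.]
grip [427. 212. 139.]
pin [450.  77. 111.]
chock [613.  92.  70.]
r0 [nan nan nan]
r1 [ 592. -203.   47.]
r2 [ 592. -298.   47.]
bl [449. -59.  41.]
bc [ 447. -205.   13.]
br [ 447. -351.   20.]
rail1 [607.  31.  25.]
rail2 [ 606. -368.   27.]
mat [ 527. -127.   -1.]
T
boardflat (array([ 446.9, -205.4]), array([138.3, 367.5]), 0.6, 2046, np.float64(10.2))
endL (array([443.9, -67. ]), array([29.9, 88. ]), 89.9, 41, np.float64(38.4))
endR (array([ 450.3, -340.4]), array([23.7, 86.5]), 88.8, 80, np.float64(20.2))
roll1 (array([ 593.5, -207.9]), array([43.9, 62.6]), 75.8, 252, np.float64(40.3))
roll2 (array([ 596. , -302.8]), array([43.8, 61.3]), 89.1, 254, np.float64(40.3))
chocktop (array([614.6,  88.6]), array([25.5, 19.4]), 84.3, 51, np.float64(67.3))
chockall (array([615.7,  94.9]), array([48.3, 69.8]), 82.6, 303, np.float64(29.7))
chock30 (array([615.5,  93.4]), array([44.7, 69.7]), 82.1, 221, np.float64(29.3))
pinhead (array([449.4,  77.1]), array([19.4, 18.4]), 87.9, 42, np.float64(110.7))
standtop (array([448.3,  78.1]), array([60.3, 60.2]), 68.5, 311, np.f
[... 947 characters left out ...]
ray([50.4, 70.3]), 82.2, 839, np.float64(30.3))
chock30 (array([614.1,  95.3]), array([46.3, 69.7]), 83.0, 528, np.float64(30.2))
pinhead (array([447.6,  81. ]), array([20.4, 21. ]), 28.0, 141, np.float64(108.0))
standtop (array([447.4,  80.3]), array([63. , 60.2]), 68.7, 618, np.float64(50.6))
rail1 (array([621.,  33.]), array([ 12. , 164.2]), 90.0, 378, np.float64(24.4))
rail2 (array([ 621.3, -367.2]), array([164. ,  15.7]), 0.2, 218, np.float64(23.1))
grip (array([431.7, 224.2]), array([86. , 45.8]), 68.2, 726, np.float64(138.8))
blocktop (array([516.7, 302.1]), array([79.5, 70.3]), 4.3, 1823, np.float64(95.4))
bolts (array([517.2, 303. ]), array([78.7, 67.5]), 4.4, 283, np.float64(97.8))
```

```bash
python3 - <<'E'
import numpy as np,cv2
p=np.load("top1.npz")["p"][...,::-1]
cv2.imwrite("pics/topc.png",cv2.resize(p[170:285,160:420],None,fx=3,fy=3,interpolation=cv2.INTER_CUBIC))
E
```

```text
(no output)
```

View pics/topc.png

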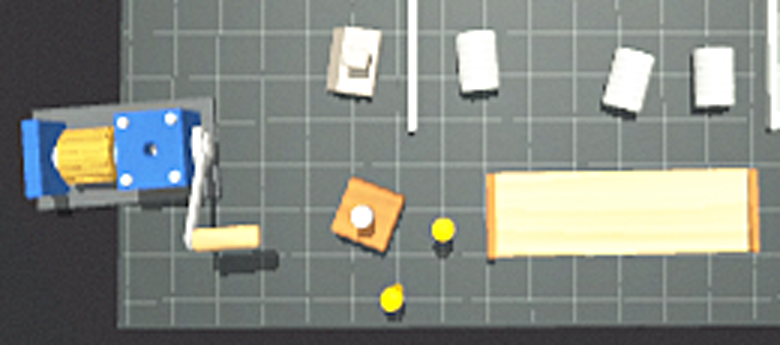

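The crop confirms a machine yaw of about +4° and that the pin with the grey head is the one in the stand. The two cameras disagree by about 2 mm. I'll refine the bore, handle and board before moving.

```bash
cat >> meas.py <<'E'
def ray(f,u,v,z):
    R=np.array(f["R"]);t=np.array(f["t"]);C=-R.T@t
    d=R.T@np.array([(u-f["cx"])/f["fx"],(v-f["cy"])/f["fy"],1]); return C+d*(z-C[2])/d[2]
E
python3 - <<'E'
from meas import *
np.set_printoptions(suppress=True,precision=1)
for n in("top","side"):
    f=grab(n); W=f["W"];g=f["pixels"].astype(float).sum(-1)
    # bore: darkest spot inside block top
    P,m=blob(W,(500,535,285,320),40,97); v,u=np.where((np.abs(W[...,0]-517.5)<12)&(np.abs(W[...,1]-301)<12)&(W[...,2]>40))
    w=np.clip(g[v,u].max()*0.6-g[v,u],0,None); print(n,"bore",ray(f,(u*w).sum()/w.sum(),(v*w).sum()/w.sum(),95))
    P,m=blob(W,(380,460,185,240),120,160); print("grip",rect(P),P.min(0),P.max(0))
    for nm,b in(("y1",(415,455,-30,20)),("y2",(340,390,20,80))):
        P,m=blob(W,b,15,150); print(nm,rect(P),P.max(0)) if len(P) else 0
    P,m=blob(W,(380,510,-370,-40),6,13); print("bx",np.percentile(P[:,:2],[1,99],axis=0).ravel())
    P,m=blob(W,(380,510,-80,-20),33,45); print("stop",rect(P),P.min(0),P.max(0))
    P,m=blob(W,(380,510,-370,-320),17,23); print("lip",rect(P),P.min(0),P.max(0))
    P,m=blob(W,(550,650,-120,-50),15,60); print("roll0",rect(P))
    P,m=blob(W,(640,900,-400,250),30,150); print("tall",P.max(0))
E
```

```text
top bore [517.4 300.9  95. ]
grip (array([428.6, 211.8]), array([21.1, 53.9]), 1.9, 128, np.float64(141.2)) [418.  185.1 130.7] [439.6 238.5 147.8]
y1 (array([434.3,  -5.4]), array([18.7, 20.7]), 89.9, 41, np.float64(100.5)) [444.7   4.  105.5]
y2 (array([363.1,  47.4]), array([18.9, 19.3]), 88.1, 47, np.float64(101.3)) [372.8  57.  105.1]
bx [ 397.9 -343.1  493.4  -62.1]
stop (array([443.8, -56.9]), array([ 9.8, 88.2]), 89.9, 85, np.float64(40.3)) [399.7 -61.7  33.9] [487.9 -51.9  44.4]
lip (array([ 450.3, -338.2]), array([26.9, 86.3]), 89.8, 55, np.float64(19.6)) [ 407.1 -351.7   17. ] [ 493.4 -324.7   22.9]
roll0 (array([616.4, -59. ]), array([13.3, 61. ]), 89.9, 71, np.float64(36.6))
tall [833.1 150.9 100.5]
side bore [nan nan nan]
grip (array([427.5, 212.3]), array([21.8, 55.8]), 4.4, 349, np.float64(142.4)) [415.6 185.  128.5] [440.2 239.9 147. ]
y1 (array([434.,  -2.]), array([19.2, 20.9]), 36.7, 170, np.float64(88.0)) [443.5   7.5 104. ]
y2 (array([360.8,  51.9]), array([21.5, 20.8]), 15.7, 232, np.float64(83.4)) [372.   62.7 103.7]
bx [ 401.1 -340.7  489.7  -49.3]
stop (array([443.4, -54.2]), array([89.3, 11.8]), 0.5, 136, np.float64(40.0)) [398.8 -60.1  33.2] [488.1 -48.   43.1]
lip (array([ 447.9, -345.9]), array([14.6, 87.8]), 89.3, 72, np.float64(20.0)) [ 404.  -353.5   17.2] [ 491.8 -338.1   22.6]
roll0 (array([592.2, -50.6]), array([15. ,  1.8]), 9.9, 4, np.float64(42.6))
tall [834.8 158.2  97.1]<stdin>:7: RuntimeWarning: invalid value encountered in scalar divide
```

Request:
send_rows(
  motion=[
    [0.3,0.8,0,0,0,1,0.1],
    [0.3,0.8,0,0,0,1,0.1],
    [0.3,0.8,0,0,0,1,0.1],
    [0.3,0.8,0,0,0,1,0.1],
    [0.3,0.8,0,0,0,1,0.1],
    [0.3,0.8,0,0,0,1,0.1],
    [0.3,0.8,0,0,0,1,0.1],
    [0.3,0.8,0,0,0,1,0.1],
    [0.3,0.8,0,0,0,1,0.1],
  ],
)

```text
time_s: 1.32
ee_pos: [362.0, -134.7, 214.0]
ee_rot: [-180.0, 0.0, 81.7]
force: [0.1, -0.3, 0.3]
gripper_width: 49.9
gripper_force: 0.0
```

Request:
send_rows(
  motion=[
    [0.174,0.426,-0.08,0,0,0.21,0.1],
    [0.174,0.426,-0.08,0,0,0.21,0.1],
    [0.174,0.426,-0.08,0,0,0.21,0.1],
    [0.174,0.426,-0.08,0,0,0.21,0.1],
    [0.174,0.426,-0.08,0,0,0.21,0.1],
    [0.174,0.426,-0.08,0,0,0.21,0.1],
    [0.174,0.426,-0.18,0,0,0.21,0.1],
    [0.174,0.426,-0.23,0,0,0.21,0.1],
    [0.174,0.426,-0.268,0,0,0.21,0.1],
    [0.174,0.426,-0.268,0,0,0.21,0.1],
  ],
)

```text
time_s: 2.58
ee_pos: [448.0, 76.6, 79.3]
ee_rot: [-179.8, 0.0, 94.1]
force: [0.2, -0.1, 0.0]
gripper_width: 50.3
gripper_force: 0.0
```

```bash
python3 - <<'E'
from meas import *
f=grab("side"); save(f,"s2",(330,200,460,330),4)
E
```

```text
(no output)
```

View pics/s2.png

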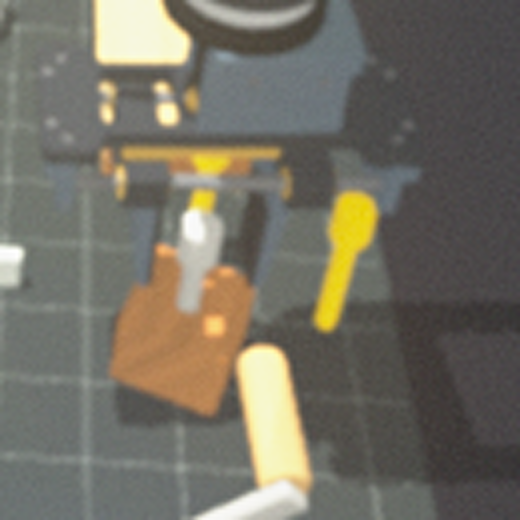

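The grey-headed pin stands between the two fingers (crop (195,225)), so I can close on it.

Request:
send_rows(
  motion=[
    [0,0,0,0,0,0,-1],
    [0,0,0,0,0,0,-1],
    [0,0,0,0,0,0,-1],
    [0,0,0,0,0,0,-1],
    [0,0,0,0,0,0,-1],
    [0,0,0,0,0,0,-1],
  ],
  squeeze=15,
)

```text
time_s: 3.38
ee_pos: [449.4, 78.6, 80.4]
ee_rot: [180.0, -0.0, 94.3]
force: [-1.0, -0.0, 5.4]
gripper_width: 21.8
gripper_force: 15.0
```

Request:
send_rows(
  motion=[
    [0,0,0.06,0,0,0,-1],
    [0,0,0.13,0,0,0,-1],
    [0,0,0.21,0,0,0,-1],
    [0.04,0.12,0.22,0,0,0,-1],
    [0.07,0.22,0.22,0,0,0,-1],
    [0.1,0.32,0.22,0,0,0,-1],
    [0.137,0.446,0.22,0,0,0,-1],
    [0.137,0.446,0.22,0,0,0,-1],
    [0.137,0.446,0.22,0,0,0,-1],
    [0.137,0.446,0.22,0,0,0,-1],
  ],
)

```text
time_s: 4.62
ee_pos: [517.1, 300.2, 189.7]
ee_rot: [-180.0, 0.0, 94.2]
force: [-0.5, 0.3, -1.4]
gripper_width: 21.2
gripper_force: 15.0
```

```bash
python3 - <<'E'
from meas import *
f=grab("side"); save(f,"s3",(290,270,420,400),4)
v,u=np.where(f["W"][...,2]>60)
W=f["W"]
P,m=blob(W,(490,545,280,325),92,97); print(rect(P))
P,m=blob(W,(495,540,285,330),118,160); 
for z in range(118,165,6):
    q=P[np.abs(P[:,2]-z)<3]; print(z,np.round(q.mean(0),1) if len(q) else 0,len(q), np.round(np.ptp(q[:,0]),1) if len(q) else 0)
print(env.state()["ee_pos"],env.state()["force"])
E
```

```text
(array([517.7, 302.4]), array([44.8, 54.6]), 89.6, 745, np.float64(95.4))
118 [516.9 305.4 120.4] 1 0.0
124 [515.9 305.9 125.3] 6 9.5
130 [516.1 306.3 130. ] 15 9.6
136 [517.  305.7 136.1] 14 9.6
142 [516.6 305.5 141.9] 15 10.9
148 [516.4 305.8 148.4] 18 11.0
154 [516.7 306.1 154.1] 12 9.4
160 [517.7 305.9 158.7] 8 9.3
[517.27204427 300.20298759 189.95783723] [ 0.52622266 -0.8611399  -1.41104699]
```

View pics/s3.png

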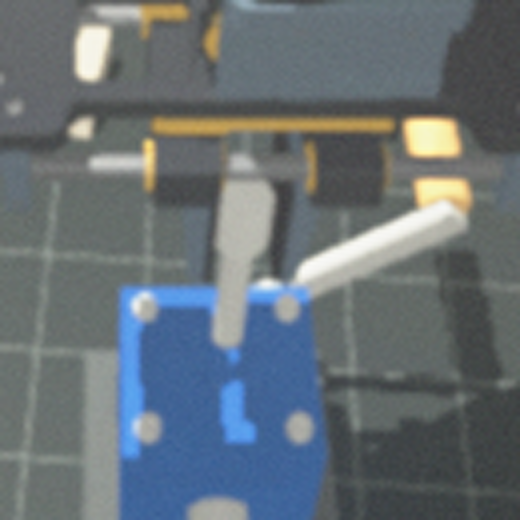

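The pin hangs over the block. Its axis is at about (516.7, 301), with the bore at about (516.9, 302). I'll shift 1 mm in +y and lower gently.

Request:
send_rows(
  motion=[
    [0,0.002,-0.03,0,0,0,-1],
    [0,0.002,-0.044,0,0,0,-1],
    [0,0.002,-0.048,0,0,0,-1],
    [0,0.002,-0.052,0,0,0,-1],
    [0,0.002,-0.054,0,0,0,-1],
    [0,0.002,-0.054,0,0,0,-1],
  ],
)

```text
time_s: 5.42
ee_pos: [517.8, 302.5, 163.2]
ee_rot: [180.0, 0.0, 94.3]
force: [0.3, 0.5, -0.4]
gripper_width: 21.6
gripper_force: 15.0
```

Request:
send_rows(
  motion=[
    [0,0,-0.006,0,0,0,-1],
    [0,0,-0.012,0,0,0,-1],
    [0,0,-0.016,0,0,0,-1],
    [0,0,-0.016,0,0,0,-1],
  ],
)

```text
time_s: 5.92
ee_pos: [517.6, 302.3, 154.6]
ee_rot: [-180.0, 0.0, 94.2]
force: [1.1, -2.1, -1.9]
gripper_width: 21.5
gripper_force: 15.0
```

Request:
send_rows(
  motion=[
    [0,-0.001,-0.01,0,0,0,-1],
    [0,-0.001,-0.02,0,0,0,-1],
    [0,-0.001,-0.03,0,0,0,-1],
    [0,-0.001,-0.034,0,0,0,-1],
    [0,-0.001,-0.034,0,0,0,-1],
  ],
)

```text
time_s: 6.55
ee_pos: [517.5, 301.9, 137.5]
ee_rot: [-180.0, 0.0, 94.2]
force: [2.2, -2.5, -3.1]
gripper_width: 21.9
gripper_force: 15.0
```

Request:
send_rows(
  motion=[
    [0,0,0,0,0,0,0.3],
    [0,0,0,0,0,0,0.3],
    [0,0,0,0,0,0,0.3],
    [0,0,0.06,0,0,0,0.3],
    [0,0,0.12,0,0,0,0.3],
    [-0.08,-0.08,0.12,0,0,0,0.3],
    [-0.176,-0.18,0.12,0,0,0,0.3],
    [-0.176,-0.18,0.12,0,0,0,0.3],
    [-0.176,-0.18,0.06,0,0,0,0.3],
    [-0.176,-0.18,0,0,0,0,0.3],
    [-0.176,-0.18,-0.043,0,0,0,0.3],
    [-0.176,-0.18,-0.043,0,0,0,0.3],
  ],
)

```text
time_s: 8.05
ee_pos: [429.2, 212.2, 115.4]
ee_rot: [-179.9, 0.0, 94.3]
force: [0.6, 0.0, 0.4]
gripper_width: 59.1
gripper_force: 0.0
```

```bash
python3 - <<'E'
from meas import *
f=grab("side"); save(f,"s4",(290,240,450,400),3.5)
W=f["W"]
P,m=blob(W,(495,540,285,330),100,175); print(rect(P),P.max(0))
E
```

```text
(array([515.4, 301.5]), array([21.5, 21. ]), 25.7, 329, np.float64(160.9)) [526.44915229 312.24789478 168.37803857]
```

View pics/s4.png

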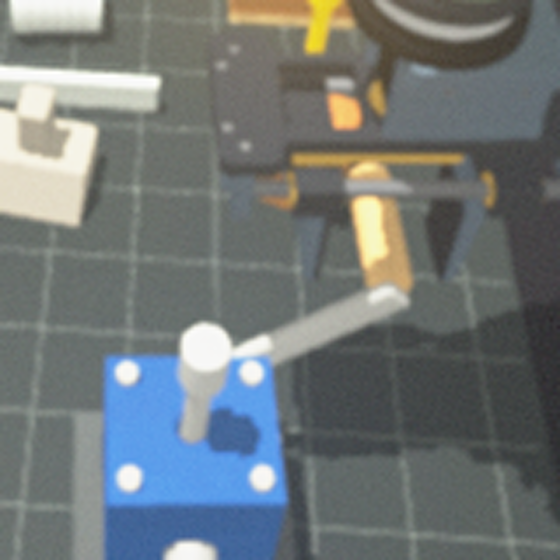

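The pin stands upright on the shaft, and the open fingers straddle the handle at crop (380,220). I'll work out rows for the arc.

```bash
python3 - <<'E'
import numpy as np
a,b=-.81,None
f=lambda t:np.array([130*np.sin(t)*.997,130*np.sin(t)*.075,130*np.cos(t)])/500
print([np.round(f(t)-f(-.81),3).tolist() for t in np.arange(-.76,-.29,.05)], )
for t0 in np.arange(-.31,.8,.12): print(round(t0,2),[np.round(f(t0+d)-f(t0),4).tolist() for d in (.03,.06,.09,.12)])
E
```

```text
[[0.009, 0.001, 0.009], [0.019, 0.001, 0.018], [0.029, 0.002, 0.026], [0.039, 0.003, 0.034], [0.05, 0.004, 0.041], [0.061, 0.005, 0.048], [0.073, 0.005, 0.054], [0.084, 0.006, 0.059], [0.096, 0.007, 0.064], [0.109, 0.008, 0.068]]
-0.31 [[0.0074, 0.0006, 0.0023], [0.0149, 0.0011, 0.0043], [0.0225, 0.0017, 0.0061], [0.0301, 0.0023, 0.0077]]
-0.19 [[0.0077, 0.0006, 0.0014], [0.0154, 0.0012, 0.0025], [0.0231, 0.0017, 0.0034], [0.0308, 0.0023, 0.004]]
-0.07 [[0.0078, 0.0006, 0.0004], [0.0155, 0.0012, 0.0006], [0.0233, 0.0018, 0.0006], [0.0311, 0.0023, 0.0003]]
0.05 [[0.0078, 0.0006, -0.0005], [0.0155, 0.0012, -0.0012], [0.0232, 0.0017, -0.0022], [0.0309, 0.0023, -0.0034]]
0.17 [[0.0076, 0.0006, -0.0014], [0.0152, 0.0011, -0.0031], [0.0228, 0.0017, -0.005], [0.0303, 0.0023, -0.0071]]
0.29 [[0.0074, 0.0006, -0.0023], [0.0148, 0.0011, -0.0049], [0.022, 0.0017, -0.0077], [0.0292, 0.0022, -0.0107]]
0.41 [[0.0071, 0.0005, -0.0032], [0.0141, 0.0011, -0.0066], [0.0209, 0.0016, -0.0103], [0.0277, 0.0021, -0.0141]]
0.53 [[0.0066, 0.0005, -0.004], [0.0132, 0.001, -0.0083], [0.0196, 0.0015, -0.0127], [0.0258, 0.0019, -0.0173]]
0.65 [[0.0061, 0.0005, -0.0048], [0.0121, 0.0009, -0.0098], [0.0179, 0.0013, -0.015], [0.0236, 0.0018, -0.0203]]
0.77 [[0.0055, 0.0004, -0.0055], [0.0108, 0.0008, -0.0112], [0.016, 0.0012, -0.017], [0.021, 0.0016, -0.023]]
```

Request:
send_rows(
  motion=[
    [0,0,0,0,0,0,-0.45],
    [0,0,0,0,0,0,-0.45],
    [0,0,0,0,0,0,-0.45],
    [0,0,0,0,0,0,-0.45],
    [0.009,0.001,0.009,0,0,0,-0.45],
    [0.019,0.001,0.018,0,0,0,-0.45],
    [0.029,0.002,0.026,0,0,0,-0.45],
    [0.039,0.003,0.034,0,0,0,-0.45],
    [0.05,0.004,0.041,0,0,0,-0.45],
    [0.061,0.005,0.048,0,0,0,-0.45],
    [0.073,0.005,0.054,0,0,0,-0.45],
    [0.084,0.006,0.059,0,0,0,-0.45],
    [0.096,0.007,0.064,0,0,0,-0.45],
    [0.109,0.008,0.068,0,0,0,-0.45],
    [0.109,0.008,0.068,0,0,0,-0.45],
  ],
)

```text
time_s: 9.98
ee_pos: [483.4, 215.8, 151.1]
ee_rot: [-179.9, 0.0, 94.2]
force: [-5.5, -1.2, 3.5]
gripper_width: 24.9
gripper_force: 2.3
```

Request:
send_rows(
  motion=[
    [0.0075,0.0006,0.0023,0,0,0,-0.45],
    [0.015,0.0011,0.0043,0,0,0,-0.45],
    [0.0225,0.0017,0.006,0,0,0,-0.45],
    [0.03,0.0023,0.0077,0,0,0,-0.45],
  ],
)

```text
time_s: 10.48
ee_pos: [498.0, 216.9, 154.7]
ee_rot: [-179.8, 0.0, 94.2]
force: [-5.5, -0.7, 3.5]
gripper_width: 25.1
gripper_force: 2.7
```

Request:
send_rows(
  motion=[
    [0.0077,0.0006,0.0014,0,0,0,-0.45],
    [0.0154,0.0012,0.0025,0,0,0,-0.45],
    [0.0231,0.0017,0.0034,0,0,0,-0.45],
    [0.0308,0.0023,0.004,0,0,0,-0.45],
  ],
)

```text
time_s: 10.98
ee_pos: [514.6, 218.3, 156.5]
ee_rot: [-180.0, -0.0, 94.2]
force: [-4.2, -0.1, 2.9]
gripper_width: 25.4
gripper_force: 2.2
```

Request:
send_rows(
  motion=[
    [0.0078,0.0006,0.0004,0,0,0,-0.45],
    [0.0155,0.0012,0.0006,0,0,0,-0.45],
    [0.0233,0.0018,0.0006,0,0,0,-0.45],
    [0.031,0.0023,0.0003,0,0,0,-0.45],
  ],
)

```text
time_s: 11.48
ee_pos: [530.4, 219.6, 156.4]
ee_rot: [180.0, -0.0, 94.2]
force: [-3.8, -0.9, 3.5]
gripper_width: 25.4
gripper_force: 1.9
```

```bash
cat > pinz.py <<'E'
from meas import *
f=grab("side"); W=f["W"]
P,m=blob(W,(495,540,282,330),100,175); print(rect(P),P.max(0)); s=env.state(); print(s["ee_pos"],s["force"])
E
python3 pinz.py
```

```text
(array([512.7, 301.6]), array([20.9, 21.9]), 45.6, 337, np.float64(160.3)) [523.67890814 311.86996979 168.64822707]
[530.92969375 219.60100761 156.37799079] [-1.82747104 -0.48767664  1.13241842]
```

Request:
send_rows(
  motion=[
    [0.0078,0.0006,-0.0005,0,0,0,-0.45],
    [0.0155,0.0012,-0.0012,0,0,0,-0.45],
    [0.0232,0.0017,-0.0022,0,0,0,-0.45],
    [0.031,0.0023,-0.0034,0,0,0,-0.45],
  ],
)

```text
time_s: 12.02
ee_pos: [545.9, 220.7, 154.7]
ee_rot: [180.0, -0.0, 94.2]
force: [-3.4, -0.4, 2.9]
gripper_width: 25.0
gripper_force: 1.6
```

Request:
send_rows(
  motion=[
    [0.0076,0.0006,-0.0014,0,0,0,-0.45],
    [0.0152,0.0011,-0.0031,0,0,0,-0.45],
    [0.0228,0.0017,-0.005,0,0,0,-0.45],
    [0.0303,0.0023,-0.0071,0,0,0,-0.45],
  ],
)

```text
time_s: 12.52
ee_pos: [561.0, 221.8, 151.1]
ee_rot: [180.0, 0.0, 94.2]
force: [-3.2, -0.1, 1.5]
gripper_width: 25.2
gripper_force: 1.4
```

```bash
python3 pinz.py
```

```text
(array([512.3, 301.5]), array([22.3, 20.4]), 33.7, 330, np.float64(160.1)) [523.49778878 312.24417165 167.64906423]
[561.47417302 221.82244985 150.97240745] [-1.63246218 -0.51591     1.5122425 ]
```

Request:
send_rows(
  motion=[
    [0.0074,0.0006,-0.0023,0,0,0,-0.45],
    [0.0148,0.0011,-0.0049,0,0,0,-0.45],
    [0.022,0.0017,-0.0077,0,0,0,-0.45],
    [0.0292,0.0022,-0.0107,0,0,0,-0.45],
  ],
)

```text
time_s: 13.08
ee_pos: [575.6, 222.9, 145.8]
ee_rot: [180.0, -0.0, 94.2]
force: [-2.6, -0.3, 0.8]
gripper_width: 25.4
gripper_force: 1.2
```

```bash
python3 pinz.py
```

```text
(array([522.9, 302.4]), array([20.5, 22.3]), 46.6, 309, np.float64(156.7)) [533.18548444 313.2857514  162.91528455]
[576.03369885 222.96926193 145.52846311] [-1.71378747 -0.53729149  0.71034939]
```

Request:
send_rows(
  motion=[
    [0.0035,0.0003,-0.0016,0,0,0,-0.45],
    [0.007,0.0005,-0.0032,0,0,0,-0.45],
    [0.0106,0.0008,-0.005,0,0,0,-0.45],
    [0.0106,0.0008,-0.005,0,0,0,-0.45],
  ],
)

```text
time_s: 13.62
ee_pos: [580.9, 223.3, 143.2]
ee_rot: [180.0, -0.0, 94.2]
force: [-0.0, -0.6, 0.7]
gripper_width: 24.8
gripper_force: 0.6
```

```bash
python3 pinz.py
```

```text
(array([516.8, 302.4]), array([20.5, 20.3]), 44.4, 240, np.float64(135.0)) [527.2663801  312.76258695 138.32735638]
[580.89789677 223.28530909 143.24547929] [-0.93968627  0.13414353 -0.06685701]
```

Request:
send_rows(
  motion=[
    [0,0,0,0,0,0,-0.45],
    [0.003,0,-0.0014,0,0,0,-0.45],
    [0.003,0,-0.0014,0,0,0,-0.45],
  ],
)

```text
time_s: 14.05
ee_pos: [582.0, 223.4, 142.7]
ee_rot: [-180.0, -0.0, 94.2]
force: [-1.9, 0.4, 0.6]
gripper_width: 25.2
gripper_force: 0.9
```

```bash
python3 pinz.py
```

```text
(array([516.9, 301.9]), array([20.5, 20.9]), 18.5, 237, np.float64(134.1)) [527.17079594 312.54453349 137.28884674]
[581.98819074 223.37921777 142.66252367] [-1.533046    0.07739101  1.91892236]
```

Request:
send_rows(
  motion=[
    [0,0,0,0,0,0,0.2],
    [0,0,0,0,0,0,0.2],
    [0,0,0.04,0,0,0,0.2],
    [0,0,0.1,0,0,0,0.2],
    [0,0,0.13,0,0,0,-1],
    [-0.06,0.08,0.13,0,0,0,-1],
    [-0.13,0.157,0.1,0,0,0,-1],
    [-0.13,0.157,0.08,0,0,0,-1],
    [-0.13,0.157,0.04,0,0,0,-1],
    [-0.13,0.157,0.01,0,0,0,-1],
    [-0.13,0.157,-0.005,0,0,0,-1],
    [-0.13,0.157,-0.01,0,0,0,-1],
    [-0.13,0.157,-0.015,0,0,0,-1],
    [-0.13,0.157,-0.02,0,0,0,-1],
    [-0.13,0.157,-0.02,0,0,0,-1],
  ],
  squeeze=15,
)

```text
time_s: 15.98
ee_pos: [517.2, 301.9, 132.9]
ee_rot: [180.0, -0.0, 94.2]
force: [0.0, -0.1, -0.3]
gripper_width: 0.5
gripper_force: 0.0
```

Request:
send_rows(
  motion=[
    [0,0,-0.006,0,0,0,-1],
    [0,0,-0.012,0,0,0,-1],
    [0,0,-0.018,0,0,0,-1],
    [0,0,-0.022,0,0,0,-1],
    [0,0,-0.025,0,0,0,-1],
    [0,0,-0.025,0,0,0,-1],
  ],
)

```text
time_s: 16.73
ee_pos: [517.0, 302.2, 121.6]
ee_rot: [179.9, -0.1, 94.2]
force: [-2.9, -0.8, 7.9]
gripper_width: 0.3
gripper_force: 3.8
```

Request:
send_rows(
  motion=[
    [0,0,-0.003,0,0,0,-1],
    [0,0,-0.006,0,0,0,-1],
    [0,0,-0.006,0,0,0,-1],
  ],
)

```text
time_s: 17.1
ee_pos: [517.2, 302.2, 121.2]
ee_rot: [179.9, -0.1, 94.2]
force: [-6.6, -2.8, 21.6]
gripper_width: 0.5
gripper_force: 10.4
```

Request:
send_rows(
  motion=[
    [0,0,0.06,0,0,0,-1],
    [0,0,0.16,0,0,0,1],
    [-0.1,-0.05,0.26,0,0,0,1],
    [-0.2,-0.05,0.26,0,0,0,1],
    [-0.2,-0.05,0.26,0,0,0,1],
  ],
)

```text
time_s: 17.73
ee_pos: [414.2, 276.2, 248.5]
ee_rot: [179.9, -0.0, 94.3]
force: [0.3, -0.2, 0.2]
gripper_width: 37.8
gripper_force: 0.0
```

```bash
cat > look.py <<'E'
from meas import *
import sys
for n in("top","side"):
    f=grab(n); W=f["W"]; save(f,n+sys.argv[1],s=1.25)
    P,m=blob(W,(495,540,280,325),100,175); print(n,"pin",rect(P),P.max(0)) if len(P) else 0
    m=((W[...,0]>530)&(W[...,0]<720)&(W[...,1]>-362)&(W[...,1]<150)&(W[...,2]>28)&(W[...,2]<75)).astype(np.uint8)
    k,L,st,_=cv2.connectedComponentsWithStats(m)
    for i in range(1,k):
        if st[i,4]>25: P=W[L==i]; print("  obj",rect(P),np.round(P[:,2].max(),1))
E
python3 look.py 5
```

```text
top pin (array([522.9, 300.9]), array([30.3, 37.2]), 4.7, 51, np.float64(119.9)) [539.48681505 320.67592759 125.64931736]
  obj (array([615.2,  90.5]), array([39.5, 70. ]), 82.4, 209, np.float64(32.0)) 73.8
  obj (array([614.4, -41.1]), array([62.6, 41.2]), 5.5, 238, np.float64(40.4)) 50.2
  obj (array([ 593.6, -207.7]), array([42.6, 62.2]), 75.4, 241, np.float64(40.4)) 50.4
  obj (array([ 595.9, -302.2]), array([59.9, 43.5]), 0.2, 231, np.float64(41.0)) 48.4
side pin (array([516.3, 302.5]), array([21.3, 20.5]), 7.7, 218, np.float64(121.0)) [526.97693118 312.75111157 124.71500781]
  obj (array([ 595.9, -296.4]), array([60.5, 37.3]), 5.0, 201, np.float64(40.1)) 47.3
  obj (array([ 592.4, -203.1]), array([36.6, 62.2]), 76.5, 251, np.float64(40.5)) 48.0
  obj (array([613.4, -34.2]), array([59.5, 34.6]), 4.5, 333, np.float64(40.7)) 46.5
  obj (array([613.7,  92.1]), array([41.7, 70.1]), 83.8, 420, np.float64(32.4)) 70.7
```

View pics/side5.png

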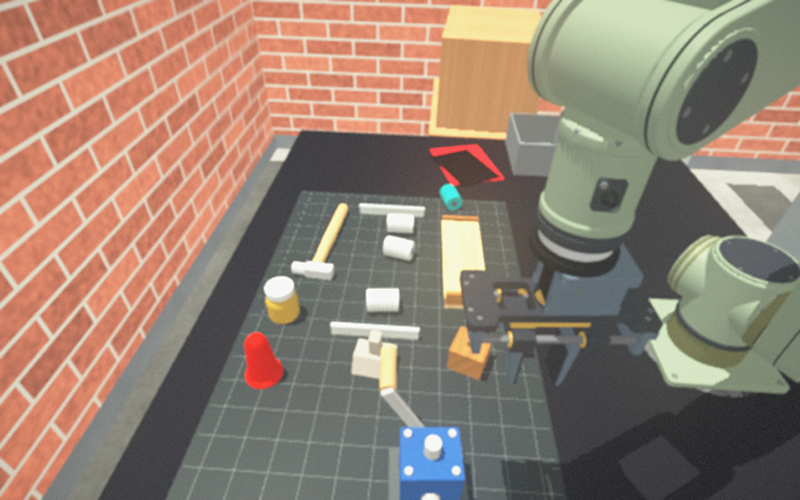

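The pin is seated in the block at (432,447), the rolls haven't moved, and the lever clears the chock. I'll pick roll0 by its ends next.

Request:
send_rows(
  motion=[
    [0.1,-0.16,-0.02,0,0,0.02,1],
    [0.2,-0.28,-0.04,0,0,0.02,1],
    [0.28,-0.4,-0.1,0,0,0.02,1],
    [0.34,-0.52,-0.15,0,0,0.02,1],
    [0.394,-0.634,-0.2,0,0,0.02,1],
    [0.394,-0.634,-0.2,0,0,0.02,1],
    [0.394,-0.634,-0.26,0,0,0.02,1],
    [0.394,-0.634,-0.26,0,0,0.02,1],
  ],
)

```text
time_s: 18.82
ee_pos: [613.0, -41.7, 113.0]
ee_rot: [-179.6, -0.1, 95.3]
force: [-1.1, 0.3, 0.2]
gripper_width: 91.1
gripper_force: 0.0
```

Request:
send_rows(
  motion=[
    [0,0,-0.08,0,0,0,1],
    [0,0,-0.15,0,0,0,1],
    [0,0,-0.19,0,0,0,1],
    [0,0,-0.216,0,0,0,1],
    [0,0,-0.216,0,0,0,1],
    [0,0,-0.216,0,0,0,-0.5],
    [0,0,-0.216,0,0,0,-0.5],
    [0,0,-0.216,0,0,0,-0.5],
    [0,0,-0.216,0,0,0,-0.5],
  ],
  squeeze=20,
)

```text
time_s: 19.95
ee_pos: [614.4, -40.3, 9.8]
ee_rot: [179.9, 0.0, 95.4]
force: [0.7, -0.1, 2.9]
gripper_width: 61.8
gripper_force: 20.0
```

Request:
send_rows(
  motion=[
    [0,0,0.08,0,0,0,-0.5],
    [0,0,0.16,0,0,0,-0.5],
    [-0.12,-0.03,0.18,0,0,-0.073,-0.5],
    [-0.24,-0.06,0.18,0,0,-0.073,-0.5],
    [-0.34,-0.087,0.16,0,0,-0.073,-0.5],
    [-0.34,-0.087,0.14,0,0,-0.073,-0.5],
    [-0.34,-0.087,0.07,0,0,-0.073,-0.5],
    [-0.34,-0.087,0.04,0,0,-0.073,-0.5],
    [-0.34,-0.087,0.025,0,0,-0.073,-0.5],
    [-0.34,-0.087,0.021,0,0,-0.073,-0.5],
    [-0.34,-0.087,0.021,0,0,-0.073,-0.5],
  ],
)

```text
time_s: 21.32
ee_pos: [444.9, -83.8, 20.1]
ee_rot: [179.9, 0.0, 91.1]
force: [0.5, 0.2, -2.8]
gripper_width: 61.9
gripper_force: 20.0
```

Request:
send_rows(
  motion=[
    [0,0.002,-0.001,0,0,0,-0.5],
    [0,0.004,-0.002,0,0,0,-0.5],
    [0,0.006,-0.003,0,0,0,-0.5],
    [0,0.006,-0.003,0,0,0,-0.5],
  ],
)

```text
time_s: 21.82
ee_pos: [445.0, -82.4, 19.7]
ee_rot: [179.9, 0.2, 91.2]
force: [-2.7, -8.4, 10.0]
gripper_width: 62.3
gripper_force: 20.0
```

Request:
send_rows(
  motion=[
    [0,-0.002,0.002,0,0,0,-0.5],
    [0,-0.002,0.002,0,0,0,0.7],
    [0,-0.002,0.002,0,0,0,0.7],
    [0,-0.002,0.04,0,0,0,0.7],
    [0,-0.002,0.14,0,0,0,0.7],
    [0.1,-0.06,0.24,0,0,0,1],
    [0.2,-0.16,0.24,0,0,0,1],
    [0.297,-0.246,0.24,0,0,-0.26,1],
    [0.297,-0.246,0.24,0,0,-0.26,1],
    [0.297,-0.246,0.24,0,0,-0.26,1],
    [0.297,-0.246,0.2,0,0,-0.26,1],
  ],
)

```text
time_s: 23.2
ee_pos: [592.6, -203.1, 119.0]
ee_rot: [179.9, -0.0, 75.6]
force: [-0.5, 0.2, -0.8]
gripper_width: 90.8
gripper_force: 0.0
```

```bash
cat > look2.py <<'E'
from meas import *
import sys
for n in("top","side"):
    f=grab(n); W=f["W"]
    if len(sys.argv)>1: save(f,n+sys.argv[1],s=1.25)
    for nm,xl,xh,yl,yh,z0,z1 in(("mat",530,720,-362,150,28,75),("board",395,500,-340,-62,30,85)):
        m=((W[...,0]>xl)&(W[...,0]<xh)&(W[...,1]>yl)&(W[...,1]<yh)&(W[...,2]>z0)&(W[...,2]<z1)).astype(np.uint8)
        k,L,st,_=cv2.connectedComponentsWithStats(m)
        for i in range(1,k):
            if st[i,4]>25: P=W[L==i]; print(n,nm,rect(P),np.round(P[:,2].max(),1), "y",np.round(np.percentile(P[:,1],[1,99]),1))
print(env.state()["ee_pos"])
E
python3 look2.py
```

```text
top mat (array([616. ,  90.8]), array([39.3, 68.6]), 84.2, 206, np.float64(31.9)) 74.0 y [ 70.  109.8]
top board (array([445.8, -84.8]), array([39.7, 59. ]), 89.7, 243, np.float64(51.0)) 60.0 y [-104.5  -65. ]
side mat (array([ 596.1, -297.2]), array([60.2, 39.2]), 4.0, 203, np.float64(40.3)) 46.1 y [-312.9 -279.7]
side mat (array([ 592.5, -203.5]), array([38.8, 62.5]), 75.1, 250, np.float64(40.5)) 46.9 y [-219.5 -180.2]
side mat (array([614.6,  92.9]), array([43.6, 69. ]), 80.5, 420, np.float64(32.1)) 71.0 y [ 70.7 113.2]
side board (array([444.4, -80.9]), array([61.8, 36.8]), 1.9, 268, np.float64(52.0)) 56.8 y [-95.9 -62.5]
[ 589.88772926 -201.92931715  116.06254512]
```

Request:
send_rows(
  motion=[
    [0,-0.003,-0.08,0,0,0,1],
    [0,-0.003,-0.15,0,0,0,1],
    [0,-0.003,-0.19,0,0,0,1],
    [0,-0.003,-0.217,0,0,0,1],
    [0,-0.003,-0.217,0,0,0,1],
    [0,-0.003,-0.217,0,0,0,-0.5],
    [0,-0.003,-0.217,0,0,0,-0.5],
    [0,-0.003,-0.217,0,0,0,-0.5],
    [0,-0.003,-0.217,0,0,0,-0.5],
  ],
)

```text
time_s: 24.42
ee_pos: [593.2, -205.4, 10.4]
ee_rot: [179.9, 0.0, 75.5]
force: [1.4, -0.7, 3.3]
gripper_width: 62.2
gripper_force: 20.0
```

Request:
send_rows(
  motion=[
    [0,0,0.08,0,0,0,-0.5],
    [0,0,0.16,0,0,0,-0.5],
    [-0.1,0.05,0.18,0,0,0.15,-0.5],
    [-0.2,0.1,0.18,0,0,0.26,-0.5],
    [-0.296,0.154,0.16,0,0,0.26,-0.5],
    [-0.296,0.154,0.14,0,0,0.26,-0.5],
    [-0.296,0.154,0.07,0,0,0.26,-0.5],
    [-0.296,0.154,0.04,0,0,0.26,-0.5],
    [-0.296,0.154,0.023,0,0,0.26,-0.5],
    [-0.296,0.154,0.019,0,0,0.26,-0.5],
    [-0.296,0.156,0.018,0,0,0.26,-0.5],
    [-0.296,0.158,0.018,0,0,0.26,-0.5],
    [-0.296,0.16,0.018,0,0,0.26,-0.5],
    [-0.296,0.16,0.018,0,0,0.26,-0.5],
  ],
)

```text
time_s: 26.18
ee_pos: [445.8, -126.4, 19.8]
ee_rot: [179.9, 0.1, 91.1]
force: [-2.1, -3.0, 6.0]
gripper_width: 62.0
gripper_force: 20.0
```

Request:
send_rows(
  motion=[
    [0,-0.002,0.002,0,0,0,-0.5],
    [0,-0.002,0.002,0,0,0,0.7],
    [0,-0.002,0.002,0,0,0,0.7],
    [0,-0.002,0.04,0,0,0,0.7],
    [0,-0.002,0.14,0,0,0,0.7],
    [0.1,-0.12,0.24,0,0,0,1],
    [0.2,-0.24,0.24,0,0,0,1],
    [0.3,-0.348,0.24,0,0,0.015,1],
    [0.3,-0.348,0.24,0,0,0.015,1],
    [0.3,-0.348,0.2,0,0,0.015,1],
    [0.3,-0.348,0.2,0,0,0.015,1],
  ],
)

```text
time_s: 27.55
ee_pos: [593.4, -298.8, 116.4]
ee_rot: [-179.8, -0.1, 91.9]
force: [0.3, 0.4, -0.5]
gripper_width: 91.1
gripper_force: 0.0
```

```bash
python3 look2.py
```

```text
top mat (array([615.5,  90.4]), array([38.8, 69.5]), 82.2, 195, np.float64(32.1)) 73.1 y [ 69.7 112.4]
top mat (array([ 596. , -288.7]), array([59.7, 14.9]), 0.6, 82, np.float64(37.7)) 47.0 y [-295.9 -281. ]
top board (array([ 455.3, -107.7]), array([85.5, 77.8]), 89.7, 508, np.float64(50.7)) 61.3 y [-150.1  -65. ]
side mat (array([ 596. , -297.8]), array([60.4, 39.4]), 5.0, 209, np.float64(39.9)) 47.2 y [-311.7 -278. ]
side mat (array([613.9,  92.5]), array([40.8, 69.9]), 82.5, 417, np.float64(32.3)) 70.2 y [ 70.5 111.4]
side board (array([ 455.2, -101.6]), array([85.8, 80.2]), 83.7, 593, np.float64(50.8)) 57.1 y [-141.1  -62.8]
[ 594.3092865  -298.78638786  118.6705795 ]
```

```bash
python3 - <<'E'
from meas import *
for n in("top","side"):
    f=grab(n);W=f["W"]
    if n=="side": save(f,"s6",(330,150,430,260),5)
    for y0,y1 in((-95,-65),(-145,-115)):
        P,m=blob(W,(395,510,y0,y1),40,60); print(n,rect(P),np.percentile(P[:,0],[1,99]),P[:,2].max())
E
```

```text
top (array([466.8, -79.7]), array([29.3, 61.9]), 89.9, 195, np.float64(51.4)) [436.24532775 497.72753595] 59.46649302017339
top (array([ 446. , -129.9]), array([26.6, 58.1]), 89.9, 167, np.float64(52.6)) [417.02325823 475.0749982 ] 58.84407635597519
side (array([465.9, -79.9]), array([60.7, 29.8]), 0.2, 231, np.float64(52.6)) [435.91466146 496.24324143] 56.82797703409367
side (array([ 444.9, -129.4]), array([28.9, 60.4]), 89.6, 167, np.float64(53.3)) [415.40710436 475.08793515] 56.86470881657398
```

View pics/s6.png

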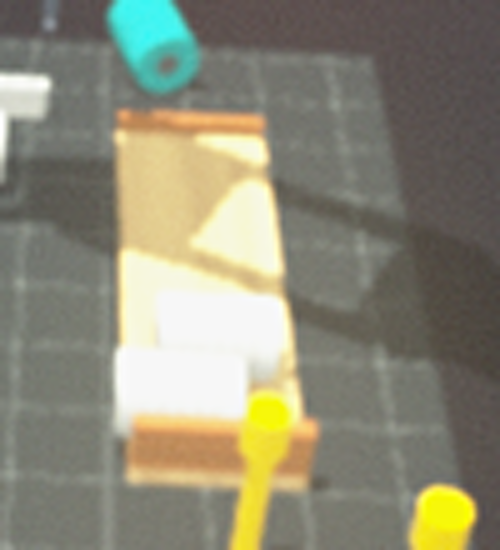

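The crop shows roll0, beside the stop, knocked about 21 mm towards +x. That is the random knock. I'll place roll2 first and then regrip roll0 to centre it.

Request:
send_rows(
  motion=[
    [0,0,-0.08,0,0,0,1],
    [0,0,-0.15,0,0,0,1],
    [0,0,-0.19,0,0,0,1],
    [0,0,-0.217,0,0,0,1],
    [0,0,-0.217,0,0,0,1],
    [0,0,-0.217,0,0,0,-0.5],
    [0,0,-0.217,0,0,0,-0.5],
    [0,0,-0.217,0,0,0,-0.5],
    [0,0,-0.217,0,0,0,-0.5],
  ],
)

```text
time_s: 28.88
ee_pos: [595.3, -299.4, 10.9]
ee_rot: [179.9, 0.0, 92.0]
force: [1.6, 1.0, 1.8]
gripper_width: 61.8
gripper_force: 20.0
```

Request:
send_rows(
  motion=[
    [0,0,0.08,0,0,0,-0.5],
    [0,0,0.16,0,0,0,-0.5],
    [-0.1,0.08,0.18,0,0,-0.017,-0.5],
    [-0.2,0.17,0.18,0,0,-0.017,-0.5],
    [-0.299,0.253,0.16,0,0,-0.017,-0.5],
    [-0.299,0.253,0.14,0,0,-0.017,-0.5],
    [-0.299,0.253,0.07,0,0,-0.017,-0.5],
    [-0.299,0.253,0.04,0,0,-0.017,-0.5],
    [-0.299,0.253,0.023,0,0,-0.017,-0.5],
    [-0.299,0.253,0.019,0,0,-0.017,-0.5],
    [-0.299,0.255,0.018,0,0,-0.017,-0.5],
    [-0.299,0.257,0.018,0,0,-0.017,-0.5],
    [-0.299,0.26,0.018,0,0,-0.017,-0.5],
    [-0.299,0.26,0.018,0,0,-0.017,-0.5],
  ],
)

```text
time_s: 30.62
ee_pos: [446.2, -170.5, 20.3]
ee_rot: [179.9, 0.1, 91.0]
force: [-1.5, -3.0, 5.7]
gripper_width: 61.8
gripper_force: 20.0
```

Request:
send_rows(
  motion=[
    [0,-0.002,0.002,0,0,0,-0.5],
    [0,-0.002,0.002,0,0,0,0.7],
    [0,-0.002,0.002,0,0,0,0.7],
    [0,-0.002,0.04,0,0,0,0.7],
    [0,-0.002,0.12,0,0,0,1],
    [0.029,0.1,0.16,0,0,0,1],
    [0.029,0.175,0.16,0,0,0,1],
    [0.029,0.175,0.16,0,0,0,1],
  ],
)

```text
time_s: 31.62
ee_pos: [459.4, -79.8, 99.4]
ee_rot: [180.0, -0.0, 91.1]
force: [-0.2, 0.1, -0.5]
gripper_width: 90.9
gripper_force: 0.0
```

```bash
python3 - <<'E'
from meas import *
print(env.state()["ee_pos"])
for n in("top","side"):
    f=grab(n);W=f["W"]
    for y0,y1 in((-95,-65),(-145,-115),(-185,-160)):
        P,m=blob(W,(395,510,y0,y1),40,60); 
        if len(P)>5: print(n,rect(P),np.percentile(P[:,0],[1,99]),P[:,2].max())
E
```

```text
[459.40555625 -79.83791676  99.37196322]
top (array([497.7, -86.4]), array([16.5,  3.1]), 78.5, 7, np.float64(54.1)) [494.66684113 497.75801309] 55.66113701004281
top (array([ 445.8, -183.3]), array([ 3.9, 58.1]), 88.5, 18, np.float64(52.9)) [416.77196174 473.72622377] 58.47374644863061
side (array([465.9, -79.6]), array([61., 29.]), 0.5, 231, np.float64(52.7)) [435.91668435 496.17896999] 56.814312339476665
side (array([ 445. , -129.7]), array([29.2, 60.4]), 87.8, 163, np.float64(53.1)) [415.25473665 475.0317649 ] 56.788934256047256
side (array([ 444.7, -171.7]), array([23.4, 62. ]), 89.8, 152, np.float64(53.1)) [414.77689344 475.68159007] 56.2524301520995
```

Request:
send_rows(
  motion=[
    [0.01,-0.004,-0.05,0,0,0,1],
    [0.01,-0.004,-0.1,0,0,0,1],
    [0.01,-0.004,-0.14,0,0,0,1],
    [0.01,-0.004,-0.157,0,0,0,1],
    [0.01,-0.004,-0.157,0,0,0,1],
    [0.01,-0.004,-0.157,0,0,0,-0.5],
    [0.01,-0.004,-0.157,0,0,0,-0.5],
    [0.01,-0.004,-0.157,0,0,0,-0.5],
    [0.01,-0.004,-0.157,0,0,0,-0.5],
  ],
)

```text
time_s: 32.85
ee_pos: [465.4, -83.8, 21.2]
ee_rot: [179.9, 0.0, 91.0]
force: [0.1, 0.4, 3.3]
gripper_width: 62.1
gripper_force: 20.0
```

Request:
send_rows(
  motion=[
    [0,0,0.003,0,0,0,-0.5],
    [-0.01,0,0.003,0,0,0,-0.5],
    [-0.02,0,0.003,0,0,0,-0.5],
    [-0.03,0,0.003,0,0,0,-0.5],
    [-0.041,0,0.003,0,0,0,-0.5],
    [-0.041,0,0,0,0,0,-0.5],
    [-0.041,0,0,0,0,0,-0.5],
    [-0.041,0,0,0,0,0,0.7],
    [-0.041,0,0,0,0,0,0.7],
    [-0.041,0,0.04,0,0,0,0.7],
    [-0.041,0,0.14,0,0,0,1],
    [0.04,0.1,0.24,0,0,0,1],
    [0.14,0.2,0.24,0,0,0,1],
    [0.2,0.28,0.24,0,0,0,1],
    [0.2,0.28,0.24,0,0,0,1],
  ],
)

```text
time_s: 34.72
ee_pos: [566.7, 59.2, 140.6]
ee_rot: [179.9, -0.0, 91.1]
force: [-1.0, -0.2, -0.5]
gripper_width: 91.4
gripper_force: 0.0
```

```bash
python3 look2.py 7; python3 - <<'E'
from meas import *
for n in("top","side"):
    f=grab(n);W=f["W"]
    for y0,y1 in((-95,-65),(-145,-115),(-185,-160)):
        P,m=blob(W,(395,510,y0,y1),40,60); 
        if len(P)>5: print(n,rect(P),np.percentile(P[:,0],[1,99]),P[:,2].max())
    P,m=blob(W,(560,660,30,150),58,80);print("grip",rect(P)); 
    P,m=blob(W,(560,660,30,150),25,35);print("flat",rect(P)); 
E
```

```text
top board (array([ 445.5, -130.5]), array([ 62.2, 133. ]), 1.7, 780, np.float64(50.2)) 61.0 y [-195.7  -65. ]
side mat (array([614.2,  93.1]), array([41.5, 70.1]), 82.7, 422, np.float64(32.4)) 70.2 y [ 71.1 112.4]
side board (array([ 443.6, -123.5]), array([ 62.1, 122.8]), 1.7, 546, np.float64(51.0)) 57.7 y [-183.3  -62.6]
[564.53768188  57.11926006 139.99694339]
top (array([444.3, -79.6]), array([29.2, 61.2]), 89.9, 182, np.float64(52.2)) [413.73588158 471.98850348] 59.35045348854794
top (array([ 445.8, -129.8]), array([26.4, 58.5]), 89.6, 169, np.float64(52.3)) [416.87503893 475.00358382] 59.87851354300699
top (array([ 447.1, -173.4]), array([23. , 61.4]), 89.7, 146, np.float64(52.6)) [416.71911347 474.90060329] 59.525956555477094
grip (array([0., 0.]), array([0., 0.]), 0.0, 0, np.float64(nan))
flat (array([656.7,  30.5]), array([0., 0.]), 0.0, 1, np.float64(28.2))
side (array([442.2, -80. ]), array([29.7, 62.3]), 89.5, 229, np.float64(52.8)) [411.34073544 473.07727292] 57.44761681393471
side (array([ 433.6, -126.8]), array([22.9, 36.9]), 89.7, 87, np.float64(53.2)) [415.21002824 451.89207681] 56.21327586446522
side (array([ 424.1, -171.6]), array([23.2, 19.3]), 87.3, 52, np.float64(53.3)) [414.33517574 433.92703671] 56.11677953209813
grip (array([613.8,  90.6]), array([27., 20.]), 84.7, 116, np.float64(67.8))
flat (array([609.2,  73.2]), array([85.8, 98.2]), 89.8, 344, np.float64(29.8))
  return _methods._mean(a, axis=axis, dtype=dtype,
  ret = ret.dtype.type(ret / rcount)
```

View pics/side7.png

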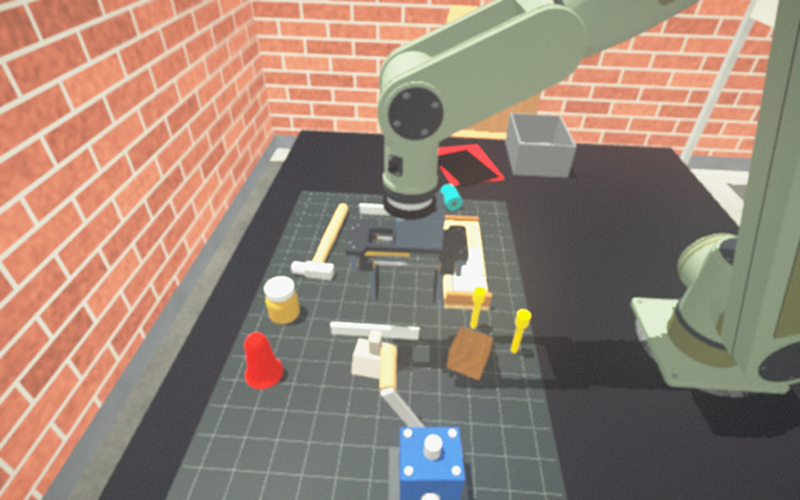

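The row is straight again and the chock hasn't moved; its grip block is at (375,338). Next I'll grip the chock.

Request:
send_rows(
  motion=[
    [0.05,0.03,0,0,0,-0.145,0.2],
    [0.099,0.065,0,0,0,-0.145,0.2],
    [0.099,0.065,-0.05,0,0,-0.145,0.2],
    [0.099,0.065,-0.12,0,0,-0.145,0.2],
    [0.099,0.065,-0.18,0,0,-0.145,0.2],
    [0.099,0.065,-0.212,0,0,-0.145,0.2],
    [0.099,0.065,-0.212,0,0,-0.145,0.2],
    [0.099,0.065,-0.212,0,0,-0.145,-1],
    [0.099,0.065,-0.212,0,0,-0.145,-1],
    [0.099,0.065,-0.212,0,0,-0.145,-1],
    [0.099,0.065,-0.212,0,0,-0.145,-1],
    [0.099,0.065,-0.212,0,0,-0.145,-1],
  ],
  squeeze=25,
)

```text
time_s: 36.42
ee_pos: [614.4, 88.8, 35.2]
ee_rot: [179.9, -0.0, 82.3]
force: [0.8, 0.1, 2.9]
gripper_width: 19.7
gripper_force: 25.0
```

Request:
send_rows(
  motion=[
    [0,0,0.08,0,0,0,-1],
    [0,0,0.16,0,0,0,-1],
    [-0.05,-0.1,0.2,0,0,0.147,-1],
    [-0.1,-0.2,0.2,0,0,0.147,-1],
    [-0.15,-0.3,0.2,0,0,0.147,-1],
    [-0.2,-0.4,0.2,0,0,0.147,-1],
    [-0.25,-0.5,0.2,0,0,0.147,-1],
    [-0.3,-0.6,0.2,0,0,0.147,-1],
    [-0.336,-0.65,0.2,0,0,0.147,-1],
    [-0.336,-0.65,0.16,0,0,0.147,-1],
    [-0.336,-0.65,0.1,0,0,0.147,-1],
    [-0.336,-0.65,0.05,0,0,0.147,-1],
    [-0.336,-0.65,0.03,0,0,0.147,-1],
    [-0.336,-0.65,0.022,0,0,0.147,-1],
    [-0.336,-0.65,0.022,0,0,0.147,-1],
  ],
)

```text
time_s: 38.3
ee_pos: [446.6, -236.4, 46.2]
ee_rot: [179.9, 0.0, 91.1]
force: [0.0, -0.5, -2.4]
gripper_width: 20.0
gripper_force: 25.0
```

```bash
python3 - <<'E'
from meas import *
f=grab("side");save(f,"s8",(310,140,430,260),5)
W=f["W"]
for y0,y1 in((-95,-65),(-145,-115),(-185,-160)):
    P,m=blob(W,(395,510,y0,y1),40,60); 
    if len(P)>5: print(rect(P),np.percentile(P[:,0],[1,99]),P[:,2].max())
E
```

```text
(array([441.9, -79.5]), array([29. , 62.2]), 89.8, 234, np.float64(52.5)) [411.21053708 472.97008458] 57.417164756619925
(array([ 445.1, -129.5]), array([28.8, 60.3]), 90.0, 162, np.float64(53.1)) [415.32686993 475.18371706] 56.83192026297877
(array([ 444.8, -171.9]), array([23.3, 62.4]), 89.9, 151, np.float64(53.0)) [414.38603515 475.61664917] 56.29736471107022
```

View pics/s8.png

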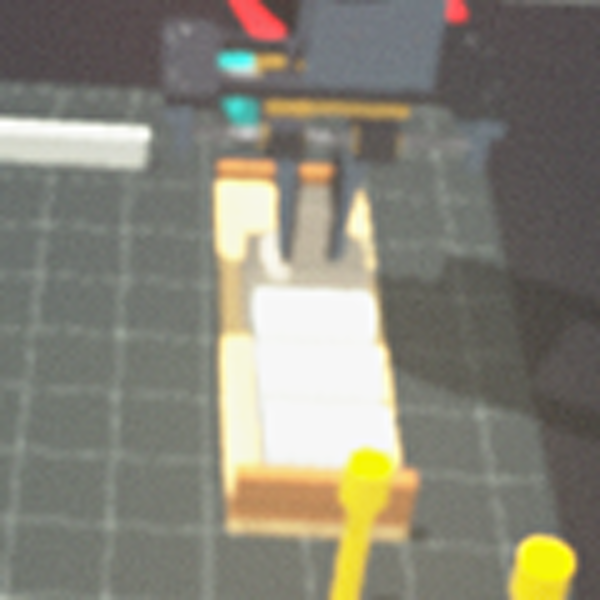

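The three rolls lie in a tight row against the stop, with the chock held behind them and facing the right way. I'll lower it and slide it up to the row.

Request:
send_rows(
  motion=[
    [0,0,-0.002,0,0,0,-1],
    [0,0.005,-0.002,0,0,0,-1],
    [0,0.011,-0.002,0,0,0,-1],
    [0,0.016,-0.002,0,0,0,-1],
    [0,0.02,-0.002,0,0,0,-1],
    [0,0.024,-0.002,0,0,0,-1],
    [0,0.026,-0.002,0,0,0,-1],
  ],
)

```text
time_s: 39.22
ee_pos: [446.7, -223.7, 45.2]
ee_rot: [179.9, 0.1, 91.1]
force: [0.5, -3.7, 3.9]
gripper_width: 20.0
gripper_force: 25.0
```

Request:
send_rows(
  motion=[
    [0,0.002,0,0,0,0,-1],
    [0,0.004,0,0,0,0,-1],
    [0,0.006,0,0,0,0,-1],
    [0,0.006,0,0,0,0,-1],
  ],
)

```text
time_s: 39.72
ee_pos: [446.8, -221.2, 45.2]
ee_rot: [179.9, 0.1, 91.1]
force: [0.9, -6.3, 4.5]
gripper_width: 19.9
gripper_force: 25.0
```

Request:
send_rows(
  motion=[
    [0,0.002,0,0,0,0,-1],
    [0,0.004,0,0,0,0,-1],
    [0,0.004,0,0,0,0,-1],
  ],
)

```text
time_s: 40.1
ee_pos: [446.9, -220.8, 45.4]
ee_rot: [179.9, 0.3, 91.2]
force: [-1.3, -11.2, 4.0]
gripper_width: 20.1
gripper_force: 25.0
```

Request:
send_rows(
  motion=[
    [0,-0.001,0,0,0,0,-1],
    [0,-0.001,0,0,0,0,0.2],
    [0,-0.001,0,0,0,0,0.2],
    [0,-0.001,0,0,0,0,0.2],
    [0,-0.001,0.05,0,0,0,0.2],
    [0,-0.001,0.15,0,0,0,0.2],
    [0,-0.001,0.25,0,0,0,0.2],
    [-0.1,-0.1,0.35,0,0,0,0.2],
    [-0.2,-0.25,0.4,0,0,0,0.2],
    [-0.3,-0.4,0.4,0,0,0,0.2],
    [-0.3,-0.5,0.4,0,0,0,0.2],
    [-0.3,-0.5,0.4,0,0,0,0.2],
    [-0.3,-0.5,0.4,0,0,0,0.2],
    [-0.3,-0.5,0.4,0,0,0,0.2],
  ],
)

```text
time_s: 41.85
ee_pos: [296.0, -467.3, 244.0]
ee_rot: [-180.0, -0.1, 91.0]
force: [1.1, 0.3, -0.3]
gripper_width: 54.5
gripper_force: 0.0
```

```bash
python3 - <<'E'
from meas import *
print(env.state()["ee_pos"])
for n in("top","side"):
    f=grab(n);W=f["W"]
    save(f,n+"9",(300,200,430,270) if n=="top" else (310,140,430,260),5)
    for y0,y1 in((-95,-65),(-145,-115),(-185,-160)):
        P,m=blob(W,(395,510,y0,y1),40,60); print(n,rect(P),np.percentile(P[:,0],[1,99]))
    P,m=blob(W,(395,510,-270,-190),60,80);print("grip",rect(P)); 
    P,m=blob(W,(395,510,-260,-190),36,44);print("flat",rect(P)); 
    P,m=blob(W,(495,540,280,325),110,175); print(n,"pin",rect(P),P.max(0))
E
```

```text
[ 296.03746112 -467.27230573  243.99305741]
top (array([444.1, -79.6]), array([61.4, 29.2]), 0.0, 182, np.float64(52.2)) [413.70847576 472.54305675]
top (array([ 445.9, -129.8]), array([26.5, 58.4]), 89.8, 167, np.float64(52.4)) [416.7893089  475.02021786]
top (array([ 447.3, -173.2]), array([23.4, 61.2]), 89.7, 145, np.float64(52.5)) [416.69674847 476.54777049]
grip (array([ 446.8, -220.7]), array([25.3, 19.2]), 89.6, 46, np.float64(76.2))
flat (array([ 446.7, -215.4]), array([46.4, 68.7]), 89.4, 205, np.float64(40.0))
top pin (array([517.7, 298.9]), array([20.6, 18.4]), 89.8, 44, np.float64(120.9)) [526.89076726 309.22969723 127.49196328]
side (array([442.1, -79.3]), array([28.5, 61.9]), 90.0, 227, np.float64(52.5)) [411.41203852 472.9662604 ]
side (array([ 444.9, -128.1]), array([25.9, 60.4]), 90.0, 142, np.float64(53.4)) [415.04839094 475.0820328 ]
side (array([ 445.3, -171.2]), array([22.8, 61.5]), 89.0, 122, np.float64(53.5)) [414.81145169 475.73456961]
grip (array([ 446.1, -218.4]), array([20. , 26.3]), 3.8, 76, np.float64(74.7))
flat (array([ 445.2, -217. ]), array([70.5, 41.4]), 0.1, 192, np.float64(41.0))
side pin (array([516. , 302.5]), array([21. , 20.4]), 4.2, 179, np.float64(121.1)) [526.52773736 312.62058309 125.24766933]
```

View pics/side9.png

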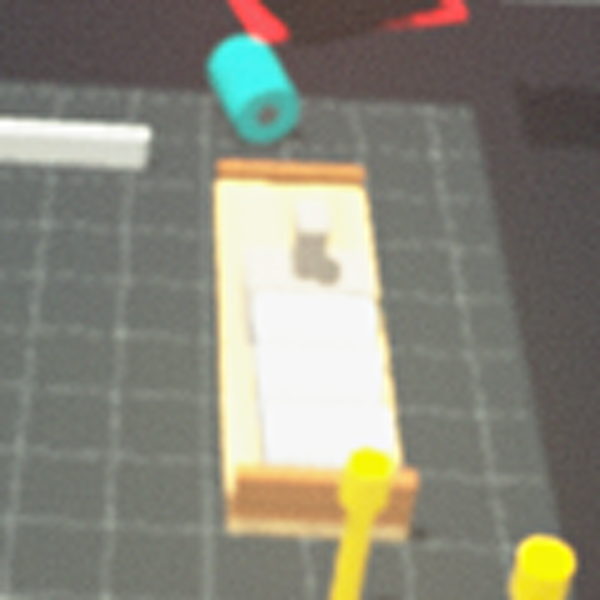

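View pics/top9.png

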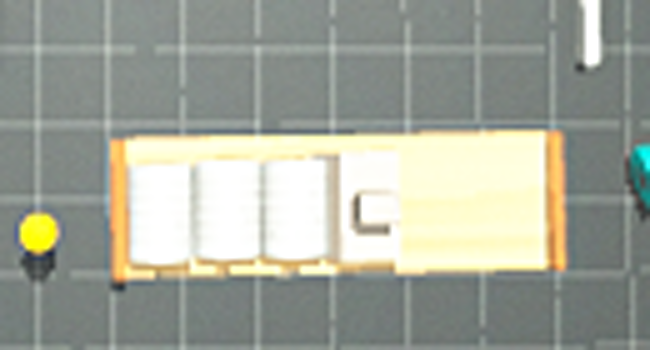

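Both views show the three rolls tight against the stop, the chock snug against the last one, and the pin home. I'm handing it in.

```bash
python3 -c "
from workcell import env
print(env.job_done())"
```

```text
the job is handed in; nothing more can be done
None
```

The job is handed in, with no verdict returned: the pin is fully home in the embosser, all three spare rolls lie tight against the stop, and the chock is snug against the last roll; partway through, the first roll shifted about 21 mm, apparently the announced random knock, and I re-centred it.

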